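# Shut the shield of a UV gel viewer and switch on its guarded lamp

## Robot

A 6-joint arm with a two-finger parallel gripper is mounted at the origin on a cart in front of the work surface, level with it; the furniture and walls round the work are solid. World frame = base frame: x ahead of the robot, y to its left, z up, the work surface at z = 0. Lengths are in m, angles in rad, forces in N, time in s.
With the tool pointing down it reaches from about 0.25 to 0.725 m from the base axis. Payload 4 kg.
Tool frame: the origin (TCP) lies between the finger pads; the fingertips stand 11 mm ahead of it and the grasp point (between the pads) lies 8 mm behind it (bot.tip_extent is the distance from the TCP to the fingertips, in m); z points along the fingers, y is the line along which they close (so a half turn about z gives the same grasp; the last joint's range is limited). The gripper opens to 85 mm and grips with 20 to 120 N. Pads are 22 mm wide; open, the fingers measure 114 mm over their backs; the gripper's body (76 mm by 85 mm) begins 54 mm behind the grasp point. The pads swing forward as they close: fully open they stand 13 mm farther back than shut.
Start: joints at [1.109, 0.241, 0.005, 1.335, 0, 1.571], TCP at [0.223, 0.448, 0.242] pointing down, gripper open.
Joint ranges: [-2.72, 2.72], [-1.05, 1.87], [-1.09, 1.28], [-1.99, 2.15], [-1.42, 1.44], [-3.14, 3.14]. Speed limits (rad/s): [2.79, 2.79, 3.14, 3.14, 3.14, 3.14].

## Interface

Orientations are given as a unit quaternion [x, y, z, w].
In Python, from workcell import bot gives the robot as it stands. The module is installed in compiled form; this text tells all that it offers.
- The arm moves only by the tool drive_tool, never from a script. Its argument "rows" is a list of rows, each an object of numbers: "dx", "dy", "dz": the shift along the tool's x, y, z in units of 50 mm (1.0 is 50 mm); "wx", "wy", "wz": the turn, a rotation vector about the tool's x, y, z in units of 5 degrees (1.0 is 5 degrees); "hand": the finger opening in mm, from 0 to 85.4. A call has 1 to 20 rows; each row is the pose to reach, as a shift and turn from the pose commanded when the call began, along the tool's axes at that moment; what a row does not reach only later rows make up. A row lasts 1/10 s, in which the tool goes at most 50 mm and 8.59 degrees, less where a joint would pass 70% of its speed; a pose out of reach is approached as far as the arm can. A call with a gripper value outside its range is refused whole. The fingers move at their own pace and stop on an object; the grip force is fixed at half the most. Time passes only in rows, so rows that repeat a pose let the fingers close. It gives the time, the measured TCP pose, the force, the opening and the grip force at its end, in the units of the state.
- bot.get_obs(): the state, without advancing time (a new reading comes with each control period).
- bot.camera(name): name is "scene" or "top" or "wrist"; returns the picture (400x640x3 uint8, red, green, blue); there is no depth.
- bot.get_calibration(name): a dict with "vfov" (degrees; the focal length in pixels is half the picture's height over the tangent of half this angle, whatever the lens; pixels are square), "cx", "cy" (the principal point, pixels), "k1" (the pictures are not rectified: a ray, as slopes to the right and down, at radius r is drawn at 1 + k1 r^2 times it, then the intrinsics apply), "origin" and "rotation" of the camera in the world; the wrist camera has in their place "mount" (4x4, takes a point from camera to tool coordinates, whose origin is the TCP and whose axes are the flange's). Camera axes: x right, y up, looking along -z (the intrinsics and any distortion apply to the point x, -y, -z); pixel columns grow to the right and rows downward; lengths in m; the calibration is good to about 2 mm. A picture is of the moment at which its call begins: read the wrist's pose just before it. get_calibration takes no time and is no camera call.
- bot.job_done(): hands the job in; it is judged then, once.
Trained networks look in the newest picture that a camera, given by its name, has taken for a name from the list of things; names that differ only in an ending like _2 or _b are one class to them, and where a whole thing is asked for, a point or a joint stands for the part that bears it (a point fixed in the world has none). Each returns a list of dicts, best first, with "score" (0 to 1); they miss things now and then, are a little off and sometimes report something else, mostly with a low value. They report only what shows in the picture. A call takes as long as a camera call.
- bot.look_for(camera, thing): "extent" ([centre column, centre row, width, height] in pixels, round what is visible of it).
- bot.outline_of(camera, thing): "region" (400x640 bool, what is visible of it) and "extent" ([centre column, centre row, width, height] in pixels, round what is visible of it).
The state is a dict: "clock": time; "joint_pos": joint angles; "joint_vel": joint speeds; "tau": joint torques, N m; "eef_pos": TCP position; "tool_rot": TCP orientation; "ft_force": force on the tool from outside, world axes, zero at the start; "ft_torque": the same for the moment, N m; "grip_width": finger opening in m; "grasp_force": force on a finger pad.
Only numpy, scipy, OpenCV 4.12 (cv2) and the standard library are available. Lean on these libraries where they do the work, as an engineer would, in place of code of your own. Each camera call takes 0.05 s, during which the arm holds its last target. There are 200 camera calls.

## Task

A gel is ready on the UV viewer. With the fingertips push the raised shield down until it is fully shut; only then lift the hinged guard over the lamp switch with a finger, flip the toggle beneath it to on (tilted away from you), and let the guard drop shut again. Only push and nudge, gently: do not pinch or pick up anything, leave the dial as it is set and the things around the viewer where they are.

Things in the scene. Friction and masses are not known exactly. Their poses are not given: they have to be found in the camera images.
- viewer: UV gel viewer: grey case 240 deep (x), 300 wide (y), 70 mm high to its flat deck, too heavy to shift. Origin: centre of its underside; x from its front (robot side) to its back, z up. Along the front a 70 mm deep aluminium control strip rises backwards by 0.21 rad; front edge at x -0.119, z 0.053, overhanging the case. Shield hinge line along y at x 0.112, z 0.080.
- switch (a point): Point on the control strip's surface at the lamp switch, right half of the strip; in the viewer's frame (-0.085, -0.070, 0.060), pitched with the strip: x up the slope to the back, y left, z out of the strip ('switch frame'). The strip ends towards the robot at x -0.035. Nothing else stands on the strip within 65 mm to its left or right; a pilot lens 8 mm high is 78 mm to its left.
- shield (a joint): Angle (rad) of the flip-up shield: shallow amber cover in a dark steel frame, 143 mm from hinge line to front edge, 244 wide, frame 24 mm deep, hinged along its back. 0 = fully shut over the deck, positive = front raised, up to 1.35; starts 0.6 to 1.1. Its friction hinge holds it wherever it is left, it does not fall by itself; 1 to 4 N down on the front edge moves it.
- shield_edge (a point): Middle of the shield's front edge, on its upper face: 140 mm from the hinge line along the shield and 16.5 mm above it; at (-0.028, 0, 0.0965) of the viewer when shut. A lip 70 wide and 4 mm thick runs on 17 mm from it, away from the hinge. The frame turns with the shield: x along it towards the hinge, z out of its upper face.
- guard (a joint): Angle (rad) of the switch guard, a dark sheet hood 44 wide, 62 mm long, shut in at top, front and sides (walls 3 mm, 38 mm inside). 0 = shut, positive = near end raised, up to 1.2. Hinge pin along y at x 0.010, z 0.010 of the switch frame. Shut, its top is at z 0.044 from x 0.004 to -0.030; its front stands from there to z 0.013 at x -0.037. It falls shut when let go: hold it up to reach the toggle.
- guard_tab (a point): Middle of the 5 mm rolled edge of the guard's finger tab, a level lip 44 wide and 13 mm long at the foot of the hood, towards the robot; 60 mm from the hinge pin. Shut: x -0.050, z 0.014 of the switch frame, underside at z 0.0115, jutting 17 mm past the strip's front edge so that a fingertip goes under it from the front. Under 1 N raises it.
- toggle (a joint): Angle (rad) of the steel toggle lever under the guard. 0 = off, leaning 0.4 rad from the strip's normal towards the front (robot); 0.8 = on, leaning 0.4 rad to the back. It rests only at the two ends and snaps over once pushed past 0.4; about 3 N at the tip. Pivot at x -0.013, y 0, z 0.006 of the switch frame; lever 8 mm thick.
- toggle_tip (a point): Centre of the 10 mm ball at the end of the toggle lever, 27 mm from its pivot; off: x -0.0235, z 0.031 of the switch frame; on: x -0.0025, z 0.031.
- dial_mark (a point): White pointer end on top of the black intensity dial (27 mm across, 44 mm high above the strip), in the left half of the strip, 155 mm left of the lamp switch. The dial turns; it must stay as set.
- tube_rack_purple: Purple tube rack, 74 x 233 x 53 mm, loose, standing to the right of the viewer. Origin: centre of its underside.
- beaker_100: Glass beaker, 60 mm across, 78 mm high, loose, left of the viewer. Origin: centre of its underside.
- tip_box_10: Blue pipette-tip box with clear lid, 88 x 120 x 55 mm, loose, left of the viewer. Origin: centre of its underside.
- bottle_te: Reagent bottle with blue cap, 56 mm across, 97 mm high, loose, left of the viewer towards the back. Origin: centre of its underside.
- timer: White bench timer, 62 x 66 x 18 mm, loose, in front of the viewer at the left. Origin: centre of its underside.
- tweezers: Steel tweezers, 128 mm long, 9 mm high, lying loose in front of the viewer. Origin: centre of the underside.
- spatula: Steel spatula, 158 mm long, 4 mm high, lying loose in front of the viewer at the right. Origin: centre of the underside.

How it is judged:
By the outcome, as a careful person would: the job done as asked, in the order asked, and still so for the second after the job is handed in, with the robot touching nothing.
It also fails if it takes over 51 s, if anything falls off the work surface, if the arm or the gripper's body presses on something with over 40 N, if the wrist force passes 120 N, or if a joint passes its speed limit or range.

## Working session

There is one attempt and no reset: what is moved stays moved. The work goes in short steps, Python scripts to look and compute and a tool call to move; the robot and the scene stay as the last step left them, time stands still between calls to the robot, and variables do not carry over. Pictures are saved under pics/ and viewed, at most 10 in all, crops included, and the job is handed in when it is done.

Besides the shell and the picture viewer there is one more tool, called as name(argument=value, ...) on one line, values as JSON. drive_tool: Moves the arm, as the interface text tells. Its arguments: {"type":"object","properties":{"rows":{"type":"array","items":{"type":"object","properties":{"dx":{"type":"number"},"dy":{"type":"number"},"dz":{"type":"number"},"wx":{"type":"number"},"wy":{"type":"number"},"wz":{"type":"number"},"hand":{"type":"number"}}}}},"required":["rows"]}

```bash
mkdir -p pics
cat > h.py <<'E'
import numpy as np, cv2
from scipy.spatial.transform import Rotation as R
from scipy.optimize import least_squares
from workcell import bot
def cal(name):
    c=bot.get_calibration(name); f=200/np.tan(np.radians(c['vfov'])/2)
    if 'mount' in c:
        o=bot.get_obs(); T=np.eye(4); T[:3,:3]=R.from_quat(o['tool_rot']).as_matrix(); T[:3,3]=o['eef_pos']
        M=T@np.array(c['mount']); return f,c,M[:3,3],M[:3,:3]
    Rm=np.array(c['rotation']); 
    if Rm.shape!=(3,3): Rm=R.from_quat(Rm).as_matrix()
    return f,c,np.array(c['origin']),Rm
def proj(C,P):
    f,c,o,Rm=C; p=(np.atleast_2d(P)-o)@Rm
    s=np.c_[p[:,0]/-p[:,2],-p[:,1]/-p[:,2]]; s=s*(1+c['k1']*(s**2).sum(1))[:,None]
    return s*f+[c['cx'],c['cy']]
def ray(C,uv):
    f,c,o,Rm=C; d=(np.array(uv,float)-[c['cx'],c['cy']])/f; s=d.copy()
    for _ in range(20): s=d/(1+c['k1']*(s@s))
    v=Rm@np.array([s[0],-s[1],-1]); return o,v/np.linalg.norm(v)
def onz(C,uv,z):
    o,v=ray(C,uv); return o+v*(z-o[2])/v[2]
def save(name,img): cv2.imwrite('pics/'+name,img[:,:,::-1])
E
python3 - <<'E'
from h import *
print(bot.get_obs()); 
for n in('scene','top','wrist'):
    print(n,bot.get_calibration(n))
a=bot.camera('scene');b=bot.camera('top');save('s0.png',a);save('t0.png',b)
for n in('scene','top'):
  C=cal(n)
  for t in('viewer','shield','shield_edge','guard','guard_tab','dial_mark','switch','toggle_tip'):
    print(n,t,[(np.round(d['extent']).tolist(),round(d['score'],2)) for d in bot.look_for(n,t)[:2]])
E
```

```text
{'clock': 0.0, 'joint_pos': array([1.10902543e+00, 2.41393451e-01, 3.68377625e-03, 1.33518351e+00,
       1.15955142e-05, 1.57080169e+00]), 'joint_vel': array([-4.51980659e-04,  7.98758524e-05,  9.54043057e-04, -1.34929503e-03,
        1.70314406e-03, -2.74940487e-04]), 'tau': array([ 1.83469001e-04, -3.72317684e+01,  2.52407598e+01,  1.70394470e-02,
        7.32786793e-05, -6.38740090e-06]), 'eef_pos': array([0.22248682, 0.44707685, 0.24140724]), 'tool_rot': array([ 2.28842055e-01,  9.73463001e-01, -1.01927985e-03, -2.45562716e-04]), 'ft_force': array([-1.45751634, -0.35251259, -0.5014309 ]), 'ft_torque': array([-0.01955558,  0.00022445,  0.02322944]), 'grasp_force': 0.0, 'grip_width': 0.08549263206768586}
scene {'vfov': 52.78869480890256, 'cx': 325.6055044582854, 'cy': 205.0135228548985, 'k1': -0.028367371965508266, 'origin': array([ 0.16510659, -0.51578968,  0.65554261]), 'rotation': array([ 0.42843947, -0.11644249, -0.25274515,  0.85965147])}
top {'vfov': 57.08346687858324, 'cx': 322.25732264913165, 'cy': 201.31368130190117, 'k1': -0.0880993375691148, 'origin': array([0.31626104,
[... 615 characters left out ...]
scene shield [([396.0, 211.0, 120.0, 70.0], 0.7)]
scene shield_edge [([398.0, 212.0, 125.0, 70.0], 0.82)]
scene guard [([357.0, 285.0, 36.0, 38.0], 0.96), ([349.0, 276.0, 121.0, 108.0], 0.27)]
scene guard_tab [([359.0, 286.0, 39.0, 42.0], 0.84)]
scene dial_mark [([315.0, 235.0, 11.0, 21.0], 0.53)]
scene switch [([348.0, 275.0, 123.0, 109.0], 0.75)]
scene toggle_tip []
top viewer [([368.0, 189.0, 107.0, 92.0], 0.87)]
top shield [([370.0, 164.0, 92.0, 46.0], 0.59)]
top shield_edge [([369.0, 164.0, 92.0, 45.0], 0.77)]
top guard [([399.0, 222.0, 23.0, 26.0], 0.7)]
top guard_tab [([397.0, 222.0, 16.0, 22.0], 0.93)]
top dial_mark []
top switch [([371.0, 219.0, 99.0, 31.0], 0.62)]
top toggle_tip []
```

Run:
```python
import cv2,numpy as np
a=cv2.imread('pics/s0.png');b=cv2.imread('pics/t0.png')
A=cv2.resize(a[150:370,230:500],None,fx=2.7,fy=2.7,interpolation=cv2.INTER_CUBIC)
cv2.imwrite('pics/s0c.png',A)
B=cv2.resize(b[120:280,250:460],None,fx=3.7,fy=3.7,interpolation=cv2.INTER_CUBIC)
cv2.imwrite('pics/t0c.png',B)
```

```text
(no output)
```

View pics/s0c.png

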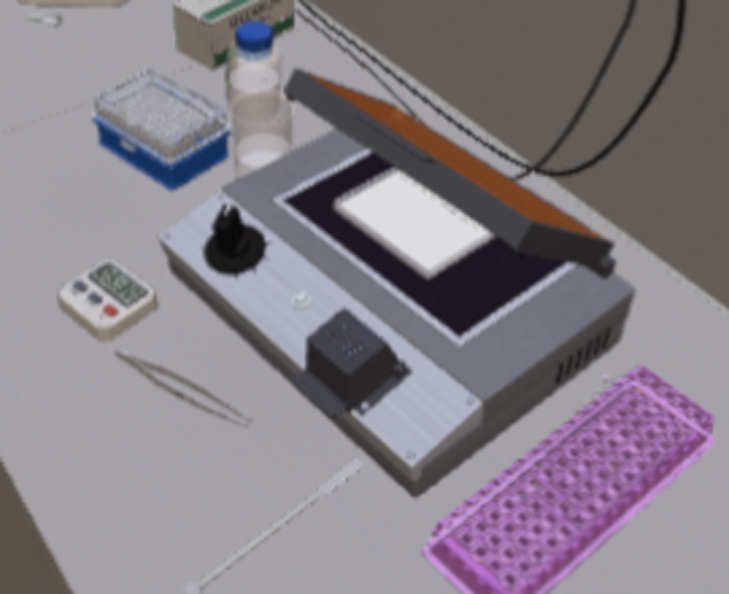

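View pics/t0c.png

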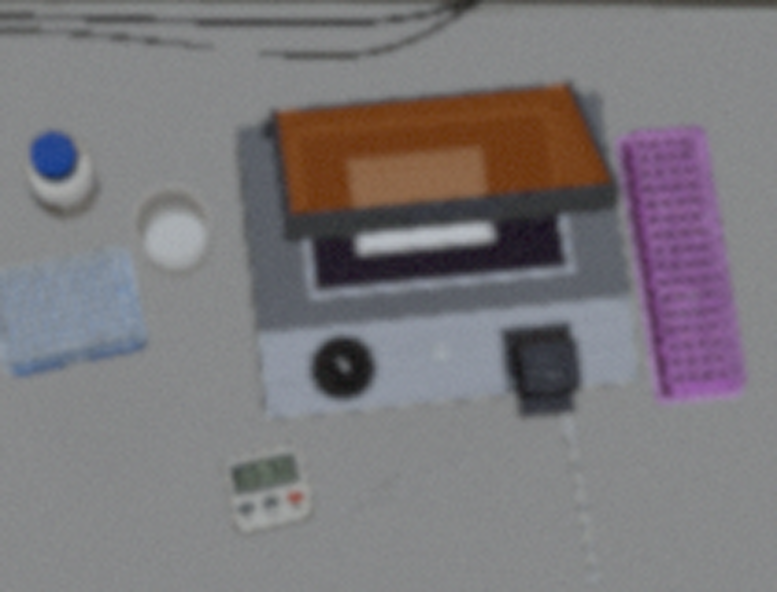

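The crops show the shield about half raised. The guard is shut on the right part of the strip, with its tab overhanging the strip's front. The dial is at the left, and the rack sits close to the viewer's right side. Next I fit the viewer pose from corner pixels.

```bash
cat > fit.py <<'E'
from h import *
S=cal('scene');T=cal('top')
zb=.053+.07*np.sin(.21);xb=-.119+.07*np.cos(.21)
sp=[((165,240),(-.119,.15,.053)),((412,470),(-.119,-.15,.053)),((482,405),(xb,-.15,zb)),((222,192),(xb,.15,zb)),((632,292),(.12,-.15,.07))]
tp=[((268,413),(-.119,.15,.053)),((633,382),(-.119,-.15,.053)),((632,300),(xb,-.15,zb)),((258,330),(xb,.15,zb)),((238,128),(.12,.15,.07)),((600,95),(.12,-.15,.07))]
# shield points: r along, h above hinge, y
ss=[((300,70),(.143,.0165,.122)),((528,222),(.143,.0165,-.122)),((518,247),(.143,-.0075,-.122))]
ts=[((290,213),(.143,.0165,.122)),((613,184),(.143,.0165,-.122)),((287,237),(.143,-.0075,.122)),((615,205),(.143,-.0075,-.122))]
us=lambda l:np.array([p[0] for p in l],float)/2.7+[230,150]
ut=lambda l:np.array([p[0] for p in l],float)/3.7+[250,120]
def W(q,P): 
    c,s=np.cos(q[2]),np.sin(q[2]); P=np.array(P,float)
    return np.c_[q[0]+c*P[:,0]-s*P[:,1],q[1]+s*P[:,0]+c*P[:,1],P[:,2]]
def sh(a,l):
    return [(.112-r*np.cos(a)+(0 if 0 else h*np.sin(a)),y,.08+r*np.sin(a)+h*np.cos(a)) for r,h,y in l]
def res(q,split=False):
    r=[proj(S,W(q,[p[1] for p in sp]))-us(sp),proj(T,W(q,[p[1] for p in tp]))-ut(tp),
       proj(S,W(q,sh(q[3],[p[1] for p in ss])))-us(ss),proj(T,W(q,sh(q[3],[p[1] for p in ts])))-ut(ts)]
    return r if split else np.concatenate(r).ravel()
if __name__=='__main__':
    f=least_squares(res,[.45,0,0,.8],loss='soft_l1'); q=f.x; print(q.round(4))
    for r in res(q,True): print(r.round(1).tolist())
    sw=np.array([-.085,-.07,.060]); ca,sa=np.cos(.21),np.sin(.21)
    def SW(x,y,z): return W(q,[(sw[0]+ca*x-sa*z,sw[1]+y,sw[2]+sa*x+ca*z)])[0]
    print('switch',SW(0,0,0),'tab',SW(-.05,0,.014),'edge',W(q,sh(q[3],[(.14,.0165,0)])),'edge shut',W(q,[(-.028,0,.0965)]))
    print('tab px',proj(S,SW(-.05,0,.014)),proj(T,SW(-.05,0,.014)), 'guardtop',proj(S,SW(-.013,0,.044)),proj(T,SW(-.013,0,.044)))
E
python3 fit.py
```

```text
[ 0.5794 -0.0325  0.0998  0.6726]
[[-3.1, -1.8], [-0.4, 0.7], [1.1, 0.3], [0.0, -1.4], [3.1, -0.4]]
[[-1.4, 1.7], [1.6, 0.5], [-0.2, -1.0], [-0.9, 0.1], [-0.6, -1.1], [0.3, -0.6]]
[[-0.3, -2.1], [3.0, -0.7], [-0.3, 1.5]]
[[-1.6, 0.1], [2.3, -0.1], [-0.3, 0.9], [0.8, 1.6]]
switch [ 0.50175881 -0.11066384  0.06      ] tab [ 0.45019654 -0.11582556  0.06326944] edge [[ 0.59207222 -0.031273    0.18013046]] edge shut [[ 0.55150272 -0.03533427  0.0965    ]]
tab px [[345.44863554 298.34876027]] [[397.37911013 231.91681728]] guardtop [[358.15863579 277.14745561]] [[398.57045306 219.69738408]]
```

```bash
cat >> h.py <<'E'
YAW=.0998
def ori(pitch,yaw=YAW):  # pitch below horizontal; tool x to the left
    z=np.array([np.cos(pitch)*np.cos(yaw),np.cos(pitch)*np.sin(yaw),-np.sin(pitch)]); x=np.array([-np.sin(yaw),np.cos(yaw),0])
    return R.from_matrix(np.c_[x,np.cross(z,x),z])
def delta(p,Rt,p0=None,R0=None):
    o=bot.get_obs(); p0=o['eef_pos'] if p0 is None else p0; R0=R.from_quat(o['tool_rot']) if R0 is None else R0
    return np.round(R0.inv().apply(np.array(p)-p0)/.05,3),np.round(np.degrees((R0.inv()*Rt).as_rotvec())/5,2)
E
python3 - <<'E'
from h import *
print(bot.tip_extent, delta([.575,-.033,.26],ori(np.pi/2)))
E
```

```text
0.011 (array([-10.59 ,  -5.467,  -0.354]), array([ 0.  , -0.  , 11.56]))
```

drive_tool(rows=[{"dx":-3.5,"dy":-1.8,"dz":-0.35,"wz":3.8,"hand":0},{"dx":-7,"dy":-3.6,"dz":-0.35,"wz":7.7,"hand":0},{"dx":-10.6,"dy":-5.45,"dz":-0.35,"wz":11.56,"hand":0},{"dx":-10.6,"dy":-5.45,"dz":-0.35,"wz":11.56,"hand":0},{"dx":-10.6,"dy":-5.45,"dz":-0.35,"wz":11.56,"hand":0},{"dx":-10.6,"dy":-5.45,"dz":-0.35,"wz":11.56,"hand":0},{"dx":-10.6,"dy":-5.45,"dz":-0.35,"wz":11.56,"hand":0},{"dx":-10.6,"dy":-5.45,"dz":-0.35,"wz":11.56,"hand":0},{"dx":-10.6,"dy":-5.45,"dz":-0.35,"wz":11.56,"hand":0},{"dx":-10.6,"dy":-5.45,"dz":-0.35,"wz":11.56,"hand":0},{"dx":-10.6,"dy":-5.45,"dz":-0.35,"wz":11.56,"hand":0},{"dx":-10.6,"dy":-5.45,"dz":-0.35,"wz":11.56,"hand":0},{"dx":-10.6,"dy":-5.45,"dz":-0.35,"wz":11.56,"hand":0},{"dx":-10.6,"dy":-5.45,"dz":-0.35,"wz":11.56,"hand":0},{"dx":-10.6,"dy":-5.45,"dz":-0.35,"wz":11.56,"hand":0},{"dx":-10.6,"dy":-5.45,"dz":-0.35,"wz":11.56,"hand":0}])

```text
invalid input at $.rows[0]: expected keys dx, dy, dz, wx, wy, wz, hand
```

Run:
```python
from h import *
C=cal('wrist');a=bot.camera('wrist')
o=bot.get_obs();print(o['eef_pos'],o['joint_pos'].round(3),o['grip_width'])
for t in('shield_edge','guard','guard_tab'): print(t,[(np.round(d['extent']).tolist(),round(d['score'],2)) for d in bot.look_for('wrist',t)[:2]])
from fit import W,sh
q=[.5794,-.0325,.0998,.6726]
E=sh(.6726,[(.143,.0165,.122),(.143,.0165,.035),(.143,.0165,0),(.143,.0165,-.035),(.143,.0165,-.122),(.16,.0165,.035),(.16,.0165,-.035)])
b=a.copy()
for p in proj(C,W(q,E)): print(p.round()); cv2.circle(b,(int(p[0]),int(p[1])),3,(0,255,0),-1)
save('w1.png',b)
```

```text
[0.22278117 0.44763582 0.24231541] [1.109 0.241 0.005 1.335 0.    1.571] 0.08534505736591341
shield_edge []
guard []
guard_tab []
[168. 633.]
[108. 657.]
[ 85. 666.]
[ 63. 675.]
[ 10. 697.]
[ 93. 668.]
[ 46. 687.]
```

View pics/w1.png

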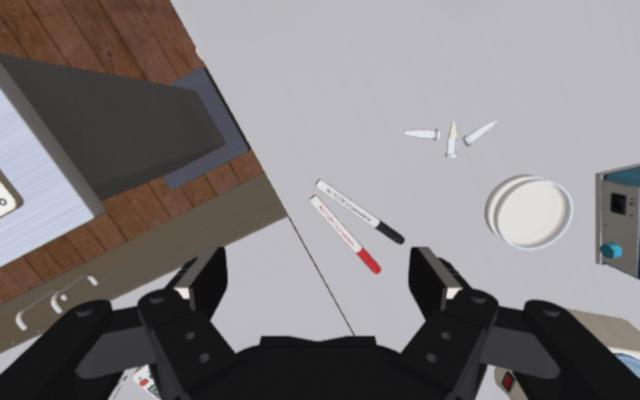

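The move was refused because every row needs all seven keys. The picture shows the open gripper, with finger linkages that bulge in tool y.

drive_tool(rows=[{"dx":-3.5,"dy":-1.8,"dz":-0.35,"wx":0,"wy":0,"wz":3.8,"hand":0},{"dx":-7,"dy":-3.6,"dz":-0.35,"wx":0,"wy":0,"wz":7.7,"hand":0},{"dx":-10.6,"dy":-5.45,"dz":-0.35,"wx":0,"wy":0,"wz":11.56,"hand":0},{"dx":-10.6,"dy":-5.45,"dz":-0.35,"wx":0,"wy":0,"wz":11.56,"hand":0},{"dx":-10.6,"dy":-5.45,"dz":-0.35,"wx":0,"wy":0,"wz":11.56,"hand":0},{"dx":-10.6,"dy":-5.45,"dz":-0.35,"wx":0,"wy":0,"wz":11.56,"hand":0},{"dx":-10.6,"dy":-5.45,"dz":-0.35,"wx":0,"wy":0,"wz":11.56,"hand":0},{"dx":-10.6,"dy":-5.45,"dz":-0.35,"wx":0,"wy":0,"wz":11.56,"hand":0},{"dx":-10.6,"dy":-5.45,"dz":-0.35,"wx":0,"wy":0,"wz":11.56,"hand":0},{"dx":-10.6,"dy":-5.45,"dz":-0.35,"wx":0,"wy":0,"wz":11.56,"hand":0},{"dx":-10.6,"dy":-5.45,"dz":-0.35,"wx":0,"wy":0,"wz":11.56,"hand":0},{"dx":-10.6,"dy":-5.45,"dz":-0.35,"wx":0,"wy":0,"wz":11.56,"hand":0},{"dx":-10.6,"dy":-5.45,"dz":-0.35,"wx":0,"wy":0,"wz":11.56,"hand":0},{"dx":-10.6,"dy":-5.45,"dz":-0.35,"wx":0,"wy":0,"wz":11.56,"hand":0},{"dx":-10.6,"dy":-5.45,"dz":-0.35,"wx":0,"wy":0,"wz":11.56,"hand":0},{"dx":-10.6,"dy":-5.45,"dz":-0.35,"wx":0,"wy":0,"wz":11.56,"hand":0}])

```text
clock: 2.7
eef_pos: [0.5752, -0.0311, 0.2601]
tool_rot: [0.67, 0.742, 0.0, -0.0]
ft_force: [-1.2, 0.1, 0.4]
grip_width: 0.0001
grasp_force: 0.0
```

Run:
```python
from h import *
C=cal('wrist');a=bot.camera('wrist')
o=bot.get_obs();print(o['clock'],o['eef_pos'],o['joint_pos'].round(3),o['grip_width'])
for t in('shield_edge','guard','guard_tab'): print(t,[(np.round(d['extent']).tolist(),round(d['score'],2)) for d in bot.look_for('wrist',t)[:2]])
from fit import W,sh
q=[.5794,-.0325,.0998,.6726]
E=sh(.6726,[(.143,.0165,.122),(.143,.0165,.035),(.143,.0165,0),(.143,.0165,-.035),(.143,.0165,-.122),(.16,.0165,.035),(.16,.0165,-.035)])
b=a.copy()
for p in proj(C,W(q,E)): print(p.round()); cv2.circle(b,(int(p[0]),int(p[1])),3,(0,255,0),-1)
save('w1.png',b)
```

```text
2.75 [ 0.5752709  -0.03109636  0.26026208] [-0.054  0.389  0.258  1.44   0.     1.414] -2.0795313809347763e-05
shield_edge [([389.0, 182.0, 142.0, 311.0], 0.92)]
guard [([230.0, 244.0, 57.0, 52.0], 0.92), ([164.0, 242.0, 78.0, 12.0], 0.33)]
guard_tab [([231.0, 244.0, 59.0, 57.0], 0.77)]
[340.  28.]
[338. 167.]
[337. 215.]
[336. 258.]
[334. 353.]
[319. 170.]
[318. 265.]
```

View pics/w1.png

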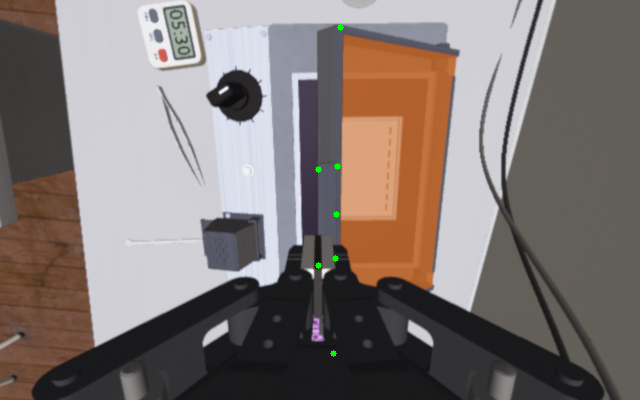

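The wrist picture agrees with the fit: the predicted shield corner and lip points fall on the frame. I'm now pushing the shield down along its arc.

drive_tool(rows=[{"dx":0,"dy":0.62,"dz":0.5,"wx":0,"wy":0,"wz":0,"hand":0},{"dx":0,"dy":0.62,"dz":1.0,"wx":0,"wy":0,"wz":0,"hand":0},{"dx":0,"dy":0.62,"dz":1.3,"wx":0,"wy":0,"wz":0,"hand":0},{"dx":0,"dy":0.55,"dz":1.43,"wx":0,"wy":0,"wz":0,"hand":0},{"dx":0,"dy":0.48,"dz":1.56,"wx":0,"wy":0,"wz":0,"hand":0},{"dx":0,"dy":0.42,"dz":1.68,"wx":0,"wy":0,"wz":0,"hand":0},{"dx":0,"dy":0.35,"dz":1.8,"wx":0,"wy":0,"wz":0,"hand":0},{"dx":0,"dy":0.28,"dz":1.93,"wx":0,"wy":0,"wz":0,"hand":0},{"dx":0,"dy":0.22,"dz":2.05,"wx":0,"wy":0,"wz":0,"hand":0},{"dx":0,"dy":0.15,"dz":2.18,"wx":0,"wy":0,"wz":0,"hand":0},{"dx":0,"dy":0.09,"dz":2.3,"wx":0,"wy":0,"wz":0,"hand":0},{"dx":0,"dy":0.02,"dz":2.43,"wx":0,"wy":0,"wz":0,"hand":0},{"dx":0,"dy":-0.05,"dz":2.55,"wx":0,"wy":0,"wz":0,"hand":0},{"dx":0,"dy":-0.11,"dz":2.68,"wx":0,"wy":0,"wz":0,"hand":0},{"dx":0,"dy":-0.18,"dz":2.8,"wx":0,"wy":0,"wz":0,"hand":0},{"dx":0,"dy":-0.25,"dz":2.92,"wx":0,"wy":0,"wz":0,"hand":0},{"dx":0,"dy":-0.3,"dz":3.0,"wx":0,"wy":0,"wz":0,"hand":0},{"dx":0,"dy":-0.31,"dz":3.05,"wx":0,"wy":0,"wz":0,"hand":0},{"dx":0,"dy":-0.31,"dz":3.07,"wx":0,"wy":0,"wz":0,"hand":0},{"dx":0,"dy":-0.31,"dz":3.07,"wx":0,"wy":0,"wz":0,"hand":0}])

```text
clock: 4.9
eef_pos: [0.5618, -0.0339, 0.1071]
tool_rot: [0.671, 0.742, 0.001, 0.001]
ft_force: [5.0, 0.6, 1.4]
grip_width: -0.0002
grasp_force: 3.7
```

drive_tool(rows=[{"dx":0,"dy":0,"dz":0.02,"wx":0,"wy":0,"wz":0,"hand":0},{"dx":0,"dy":0,"dz":0.04,"wx":0,"wy":0,"wz":0,"hand":0},{"dx":0,"dy":0,"dz":0.06,"wx":0,"wy":0,"wz":0,"hand":0},{"dx":0,"dy":0,"dz":0.06,"wx":0,"wy":0,"wz":0,"hand":0}])

```text
clock: 5.3
eef_pos: [0.5619, -0.0339, 0.1069]
tool_rot: [0.671, 0.742, 0.002, 0.002]
ft_force: [-0.9, 2.1, 16.4]
grip_width: -0.0001
grasp_force: 10.7
```

Run:
```python
from h import *
a=bot.camera('scene'); save('s2.png',cv2.resize(a[130:330,270:500],None,fx=3,fy=3,interpolation=cv2.INTER_CUBIC))
b=bot.camera('wrist')
c=bot.get_calibration('wrist');f=200/np.tan(np.radians(c['vfov'])/2);M=np.array(c['mount'])
for uv in((302,237),(334,237),(295,283),(340,283),(232,285),(285,250),(318,237)):
    s=(np.array(uv)-[c['cx'],c['cy']])/f; v=M[:3,:3]@[s[0],-s[1],-1]
    for X in(.011,): print(uv,(M[:3,3]+v*(X-M[0,3])/v[0]).round(4))
```

```text
(302, 237) [ 0.011  -0.0071  0.0063]
(334, 237) [0.011  0.0085 0.0063]
(295, 283) [ 0.011  -0.0076 -0.0355]
(340, 283) [ 0.011   0.0084 -0.0355]
(232, 285) [ 0.011  -0.0298 -0.0368]
(285, 250) [ 0.011  -0.014  -0.0083]
(318, 237) [0.011  0.0007 0.0063]
```

View pics/s2.png

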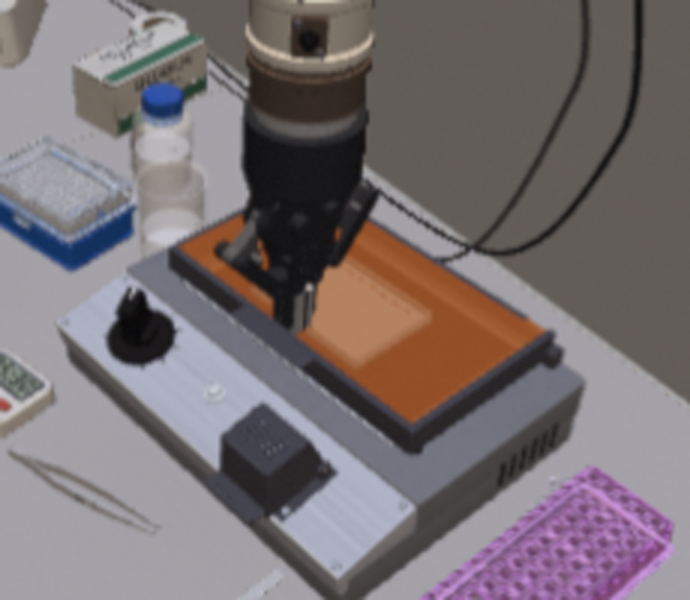

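The shield is flat and shut: the tip met a hard stop at 16 N, and the picture shows the frame level over the deck. I'm lifting off and planning the guard approach with the tool pitched 45° and its x axis up.

drive_tool(rows=[{"dx":0,"dy":0,"dz":-0.3,"wx":0,"wy":0,"wz":0,"hand":0},{"dx":0,"dy":-0.5,"dz":-1.2,"wx":0,"wy":0,"wz":0,"hand":0},{"dx":0,"dy":-1.5,"dz":-2.2,"wx":0,"wy":0,"wz":0,"hand":0},{"dx":0,"dy":-2.5,"dz":-3,"wx":0,"wy":0,"wz":0,"hand":0},{"dx":0,"dy":-3,"dz":-3,"wx":0,"wy":0,"wz":0,"hand":0},{"dx":0,"dy":-3,"dz":-3,"wx":0,"wy":0,"wz":0,"hand":0},{"dx":0,"dy":-3,"dz":-3,"wx":0,"wy":0,"wz":0,"hand":0}])

```text
clock: 6.1
eef_pos: [0.4095, -0.0492, 0.2537]
tool_rot: [0.671, 0.741, -0.0, 0.0]
ft_force: [0.1, 0.2, 1.4]
grip_width: -0.0005
grasp_force: 0.0
```

```bash
cat >> h.py <<'E'
q=[.5794,-.0325,.0998]
def SW(x,y,z):
    ca,sa=np.cos(.21),np.sin(.21); X,Y,Z=-.085+ca*x-sa*z,-.07+y,.06+sa*x+ca*z
    c,s=np.cos(q[2]),np.sin(q[2]); return np.array([q[0]+c*X-s*Y,q[1]+s*X+c*Y,Z])
def ori2(p,yaw=YAW): # tool x up
    z=np.array([np.cos(p)*np.cos(yaw),np.cos(p)*np.sin(yaw),-np.sin(p)]); x=np.array([np.sin(p)*np.cos(yaw),np.sin(p)*np.sin(yaw),np.cos(p)])
    return R.from_matrix(np.c_[x,np.cross(z,x),z])
def tcpU(x,z,p=np.pi/4,y=0):
    Ro=ori2(p); return SW(x,y,z)-Ro.apply([.011,0,.011])
E
python3 - <<'E'
from h import *
o=bot.get_obs();print(o['eef_pos'],o['joint_pos'].round(3))
Ro=ori2(np.pi/4); p=tcpU(-.11,.06); print(p,delta(p,Ro))
E
```

```text
[ 0.4095067  -0.04922898  0.25374576] [-0.119  0.062 -0.179  1.331 -0.     1.352]
[ 0.36682498 -0.12413576  0.09575127] (array([-1.405, -0.997,  3.161]), array([-7.03,  7.04, 16.98]))
```

drive_tool(rows=[{"dx":-0.7,"dy":-0.5,"dz":0.3,"wx":-0.6,"wy":0.6,"wz":1.45,"hand":0},{"dx":-1.4,"dy":-1.0,"dz":0.5,"wx":-1.2,"wy":1.2,"wz":2.9,"hand":0},{"dx":-1.4,"dy":-1.0,"dz":0.5,"wx":-1.8,"wy":1.8,"wz":4.3,"hand":0},{"dx":-1.4,"dy":-1.0,"dz":0.5,"wx":-2.4,"wy":2.4,"wz":5.8,"hand":0},{"dx":-1.4,"dy":-1.0,"dz":0.5,"wx":-3.6,"wy":3.6,"wz":8.7,"hand":0},{"dx":-1.4,"dy":-1.0,"dz":0.5,"wx":-4.8,"wy":4.8,"wz":11.6,"hand":0},{"dx":-1.4,"dy":-1.0,"dz":0.5,"wx":-6,"wy":6,"wz":14.5,"hand":0},{"dx":-1.4,"dy":-1.0,"dz":0.5,"wx":-7.03,"wy":7.04,"wz":16.98,"hand":0},{"dx":-1.4,"dy":-1.0,"dz":0.5,"wx":-7.03,"wy":7.04,"wz":16.98,"hand":0},{"dx":-1.4,"dy":-1.0,"dz":0.5,"wx":-7.03,"wy":7.04,"wz":16.98,"hand":0},{"dx":-1.4,"dy":-1.0,"dz":0.5,"wx":-7.03,"wy":7.04,"wz":16.98,"hand":0},{"dx":-1.4,"dy":-1.0,"dz":0.5,"wx":-7.03,"wy":7.04,"wz":16.98,"hand":0},{"dx":-1.4,"dy":-1.0,"dz":1.3,"wx":-7.03,"wy":7.04,"wz":16.98,"hand":0},{"dx":-1.4,"dy":-1.0,"dz":2.2,"wx":-7.03,"wy":7.04,"wz":16.98,"hand":0},{"dx":-1.4,"dy":-1.0,"dz":3.16,"wx":-7.03,"wy":7.04,"wz":16.98,"hand":0},{"dx":-1.4,"dy":-1.0,"dz":3.16,"wx":-7.03,"wy":7.04,"wz":16.98,"hand":0},{"dx":-1.4,"dy":-1.0,"dz":3.16,"wx":-7.03,"wy":7.04,"wz":16.98,"hand":0},{"dx":-1.4,"dy":-1.0,"dz":3.16,"wx":-7.03,"wy":7.04,"wz":16.98,"hand":0}])

```text
clock: 7.9
eef_pos: [0.3747, -0.1344, 0.1067]
tool_rot: [0.925, 0.049, 0.376, -0.025]
ft_force: [0.5, -0.3, 1.1]
grip_width: -0.0002
grasp_force: 0.0
```

Run:
```python
from h import *
C=cal('wrist');a=bot.camera('wrist');b=a.copy()
o=bot.get_obs();print(o['joint_pos'].round(3),delta(tcpU(-.11,.06),ori2(np.pi/4)))
for t in('guard','guard_tab'): print(t,[(np.round(d['extent']).tolist(),round(d['score'],2)) for d in bot.look_for('wrist',t)[:2]])
P=[SW(-.0525,.022,.014),SW(-.0525,-.022,.014),SW(.004,.022,.044),SW(.004,-.022,.044),SW(-.03,.022,.044),SW(-.03,-.022,.044),SW(-.034,.08,0),SW(-.034,-.08,0)]
for p in proj(C,P): print(p.round()); cv2.circle(b,(int(p[0]),int(p[1])),2,(0,255,0),-1)
save('w3.png',b)
```

```text
[-0.745 -0.061 -1.087 -0.021  0.56   2.456] (array([-0.268, -0.227,  0.073]), array([-0.15,  0.13,  0.02]))
guard []
guard_tab [([302.0, 128.0, 68.0, 97.0], 0.7), ([46.0, 245.0, 92.0, 82.0], 0.53)]
[275. 180.]
[336. 180.]
[272.  86.]
[337.  86.]
[270. 131.]
[338. 131.]
[205. 163.]
[409. 164.]
```

View pics/w3.png

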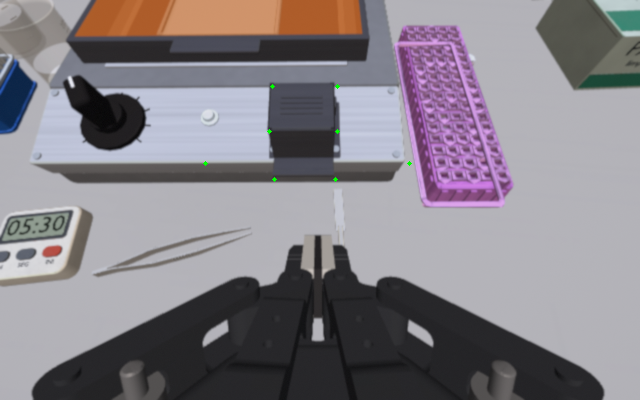

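The wrist view shows the guard top and tab within about 2 px of the predicted points. Joint 3 is at its limit, so I'll go forward and down, then recheck.

Run:
```python
from h import *
print(delta(tcpU(-.085,.0),ori2(np.pi/4)))
```

```text
(array([-0.506, -0.222,  1.361]), array([-0.13,  0.11,  0.04]))
```

drive_tool(rows=[{"dx":-0.25,"dy":-0.1,"dz":0.35,"wx":0,"wy":0,"wz":0,"hand":0},{"dx":-0.5,"dy":-0.2,"dz":0.7,"wx":-0.1,"wy":0.1,"wz":0,"hand":0},{"dx":-0.5,"dy":-0.22,"dz":1.0,"wx":-0.1,"wy":0.1,"wz":0,"hand":0},{"dx":-0.5,"dy":-0.22,"dz":1.36,"wx":-0.13,"wy":0.1,"wz":0,"hand":0},{"dx":-0.5,"dy":-0.22,"dz":1.36,"wx":-0.13,"wy":0.1,"wz":0,"hand":0},{"dx":-0.5,"dy":-0.22,"dz":1.36,"wx":-0.13,"wy":0.1,"wz":0,"hand":0}])

```text
clock: 8.65
eef_pos: [0.4191, -0.1371, 0.0529]
tool_rot: [0.927, 0.051, 0.37, -0.028]
ft_force: [-0.0, -0.9, 0.0]
grip_width: -0.0
grasp_force: 0.0
```

Run:
```python
from h import *
o=bot.get_obs();print(o['joint_pos'].round(3),delta(tcpU(-.085,.0),ori2(np.pi/4)))
for u in((-.07,0),(-.046,0),(-.04,.03),(-.03,.029),(-.012,.028)): print(u,delta(tcpU(*u),ori2(np.pi/4)))
```

```text
[-0.641  0.21  -1.087 -0.324  0.502  2.547] (array([-0.344, -0.364, -0.027]), array([-0.25,  0.29,  0.02]))
(-0.07, 0) (array([-0.089, -0.36 ,  0.13 ]), array([-0.25,  0.29,  0.02]))
(-0.046, 0) (array([ 0.32 , -0.353,  0.381]), array([-0.25,  0.29,  0.02]))
(-0.04, 0.03) (array([ 0.737, -0.362, -0.068]), array([-0.25,  0.29,  0.02]))
(-0.03, 0.029) (array([ 0.897, -0.359,  0.054]), array([-0.25,  0.29,  0.02]))
(-0.012, 0.028) (array([ 1.193, -0.354,  0.259]), array([-0.25,  0.29,  0.02]))
```

Run:
```python
from h import *
p=np.radians(52)
o=bot.get_obs();Ro=R.from_quat(o['tool_rot']);U=o['eef_pos']+Ro.apply([.011,0,.011]);print('U now',U-SW(0,0,0))
for u in((-.075,.01),(-.065,-.003)): print(u,SW(u[0],0,u[1])-SW(0,0,0),delta(tcpU(*u,p),ori2(p)))
```

```text
U now [-0.06729646 -0.02467501 -0.00748509]
(-0.075, 0.01) [-0.07506155 -0.00751611 -0.00585418] (array([-0.041, -0.365, -0.119]), array([-0.25, -1.11,  0.04]))
(-0.065, -0.003) [-0.06263341 -0.00627165 -0.01648399] (array([-0.007, -0.358,  0.207]), array([-0.25, -1.11,  0.04]))
```

drive_tool(rows=[{"dx":-0.04,"dy":-0.1,"dz":-0.1,"wx":-0.1,"wy":-0.6,"wz":0,"hand":0},{"dx":-0.04,"dy":-0.25,"dz":-0.12,"wx":-0.25,"wy":-1.11,"wz":0.04,"hand":0},{"dx":-0.04,"dy":-0.365,"dz":-0.12,"wx":-0.25,"wy":-1.11,"wz":0.04,"hand":0},{"dx":-0.04,"dy":-0.365,"dz":-0.12,"wx":-0.25,"wy":-1.11,"wz":0.04,"hand":0},{"dx":-0.04,"dy":-0.365,"dz":-0.12,"wx":-0.25,"wy":-1.11,"wz":0.04,"hand":0}])

```text
clock: 9.15
eef_pos: [0.4111, -0.1199, 0.0554]
tool_rot: [0.944, 0.047, 0.325, -0.016]
ft_force: [-0.8, -0.5, -0.2]
grip_width: 0.0002
grasp_force: 0.0
```

```bash
cat >> h.py <<'E'
def where(): # U in switch frame + angles
    o=bot.get_obs();Ro=R.from_quat(o['tool_rot']);U=o['eef_pos']+Ro.apply([.011,0,.011])-SW(0,0,0)
    ax=np.array([SW(1,0,0)-SW(0,0,0),SW(0,1,0)-SW(0,0,0),SW(0,0,1)-SW(0,0,0)]); z=Ro.apply([0,0,1])
    return (ax@U).round(4),'pitch',np.degrees(-np.arcsin(z[2])).round(1),'yaw',np.arctan2(z[1],z[0]).round(3),o['joint_pos'].round(3)
E
python3 - <<'E'
from h import *
p=np.radians(52);print(where())
for u in((-.075,.01),(-.063,-.003)): print(u,delta(tcpU(*u,p),ori2(p)))
E
```

```text
(array([-0.0754, -0.0002,  0.0095]), 'pitch', np.float64(52.0), 'yaw', np.float64(0.1), array([-0.537,  0.12 , -1.06 , -0.17 ,  0.375,  2.616]))
(-0.075, 0.01) (array([ 0.013, -0.004, -0.006]), array([-0.  , -0.  , -0.01]))
(-0.063, -0.003) (array([ 0.114, -0.004,  0.333]), array([-0.  , -0.  , -0.01]))
```

drive_tool(rows=[{"dx":0.06,"dy":0,"dz":0.16,"wx":0,"wy":0,"wz":0,"hand":0},{"dx":0.11,"dy":0,"dz":0.33,"wx":0,"wy":0,"wz":0,"hand":0},{"dx":0.11,"dy":0,"dz":0.33,"wx":0,"wy":0,"wz":0,"hand":0},{"dx":0.11,"dy":0,"dz":0.33,"wx":0,"wy":0,"wz":0,"hand":0}])

```text
clock: 9.55
eef_pos: [0.4256, -0.1183, 0.0445]
tool_rot: [0.945, 0.046, 0.324, -0.017]
ft_force: [-0.4, 0.5, -0.6]
grip_width: -0.0001
grasp_force: 0.0
```

Run:
```python
from h import *
p=np.radians(52);print(where())
for u in((-.047,-.003),(-.047,.012),(-.042,.03),(-.034,.03),(-.03,.029),(-.012,.028)): print(u,delta(tcpU(*u,p),ori2(p)))
C=cal('wrist');a=bot.camera('wrist');save('w4.png',a)
```

```text
(array([-0.0634, -0.    , -0.0043]), 'pitch', np.float64(52.1), 'yaw', np.float64(0.102), array([-0.505,  0.178, -1.047, -0.221,  0.358,  2.644]))
(-0.047, -0.003) (array([ 0.307, -0.001,  0.12 ]), array([-0.02,  0.03, -0.02]))
(-0.047, 0.012) (array([ 0.438, -0.001, -0.15 ]), array([-0.02,  0.03, -0.02]))
(-0.042, 0.03) (array([ 0.685, -0.002, -0.431]), array([-0.02,  0.03, -0.02]))
(-0.034, 0.03) (array([ 0.829, -0.003, -0.361]), array([-0.02,  0.03, -0.02]))
(-0.03, 0.029) (array([ 0.892, -0.003, -0.308]), array([-0.02,  0.03, -0.02]))
(-0.012, 0.028) (array([ 1.207, -0.003, -0.134]), array([-0.02,  0.03, -0.02]))
```

View pics/w4.png

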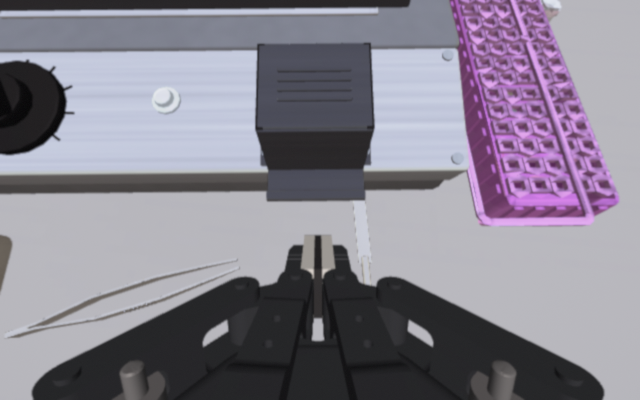

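The tab is centred on the fingers (tab columns 267–364, fingers at 318). I'm entering under the tab and lifting.

drive_tool(rows=[{"dx":0.1,"dy":0,"dz":0.04,"wx":0,"wy":0,"wz":0,"hand":0},{"dx":0.2,"dy":0,"dz":0.08,"wx":0,"wy":0,"wz":0,"hand":0},{"dx":0.31,"dy":0,"dz":0.12,"wx":0,"wy":0,"wz":0,"hand":0},{"dx":0.31,"dy":0,"dz":0.12,"wx":0,"wy":0,"wz":0,"hand":0},{"dx":0.35,"dy":0,"dz":0.04,"wx":0,"wy":0,"wz":0,"hand":0},{"dx":0.39,"dy":0,"dz":-0.05,"wx":0,"wy":0,"wz":0,"hand":0},{"dx":0.44,"dy":0,"dz":-0.15,"wx":0,"wy":0,"wz":0,"hand":0},{"dx":0.5,"dy":0,"dz":-0.22,"wx":0,"wy":0,"wz":0,"hand":0},{"dx":0.56,"dy":0,"dz":-0.29,"wx":0,"wy":0,"wz":0,"hand":0},{"dx":0.62,"dy":0,"dz":-0.36,"wx":0,"wy":0,"wz":0,"hand":0},{"dx":0.685,"dy":0,"dz":-0.43,"wx":0,"wy":0,"wz":0,"hand":0},{"dx":0.685,"dy":0,"dz":-0.43,"wx":0,"wy":0,"wz":0,"hand":0}])

```text
clock: 10.8
eef_pos: [0.4404, -0.1175, 0.0846]
tool_rot: [0.944, 0.047, 0.326, -0.016]
ft_force: [0.1, 0.4, 0.4]
grip_width: 0.0003
grasp_force: 0.4
```

Run:
```python
from h import *
p=np.radians(52);print(where())
for u in((-.034,.03),(-.03,.03),(-.02,.03),(-.008,.03)): print(u,delta(tcpU(*u,p),ori2(p)))
a=bot.camera('wrist'); s=bot.camera('scene')
b=np.hstack([cv2.resize(a,(480,300)),cv2.resize(s[220:320,290:410],(360,300),interpolation=cv2.INTER_CUBIC)])
save('w5.png',cv2.resize(b,(800,286)))
```

```text
(array([-0.0406, -0.0008,  0.0319]), 'pitch', np.float64(51.9), 'yaw', np.float64(0.099), array([-0.479,  0.067, -0.972, -0.049,  0.343,  2.668]))
(-0.034, 0.03) (array([ 0.102, -0.016,  0.091]), array([ 0.01, -0.02, -0.01]))
(-0.03, 0.03) (array([ 0.174, -0.016,  0.126]), array([ 0.01, -0.02, -0.01]))
(-0.02, 0.03) (array([ 0.354, -0.016,  0.214]), array([ 0.01, -0.02, -0.01]))
(-0.008, 0.03) (array([ 0.569, -0.016,  0.319]), array([ 0.01, -0.02, -0.01]))
```

View pics/w5.png

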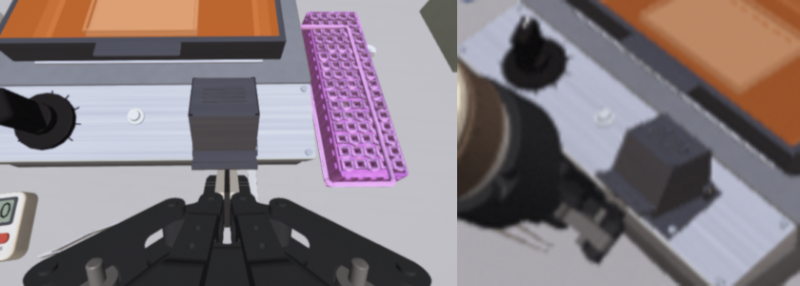

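```bash
cat >> h.py <<'E'
def G(th,x,y,z): # guard point given in switch frame when shut
    r,h=.010-x,z-.010; return SW(.010-r*np.cos(th)+h*np.sin(th),y,.010+r*np.sin(th)+h*np.cos(th))
E
python3 - <<'E'
from h import *
C=cal('wrist');D=cal('scene')
for th in(0,.2,.4,.6):
    P=[G(th,*v) for v in((.004,.022,.044),(.004,-.022,.044),(-.03,.022,.044),(-.03,-.022,.044),(-.0525,.022,.014),(-.0525,-.022,.014))]
    print(th,'wrist',(proj(C,P)*.7145).round().tolist(),'scene',((proj(D,P)-[290,220])*3*.953+[457,0]).round().tolist())
E
```

```text
0 wrist [[195.0, 99.0], [260.0, 99.0], [194.0, 148.0], [261.0, 148.0], [199.0, 183.0], [256.0, 183.0]] scene [[649.0, 128.0], [695.0, 167.0], [610.0, 159.0], [655.0, 200.0], [591.0, 206.0], [635.0, 248.0]]
0.2 wrist [[195.0, 89.0], [259.0, 89.0], [193.0, 135.0], [263.0, 135.0], [197.0, 180.0], [258.0, 180.0]] scene [[656.0, 122.0], [702.0, 160.0], [617.0, 146.0], [663.0, 186.0], [591.0, 194.0], [635.0, 235.0]]
0.4 wrist [[196.0, 81.0], [259.0, 81.0], [191.0, 119.0], [264.0, 119.0], [195.0, 173.0], [260.0, 173.0]] scene [[664.0, 117.0], [710.0, 155.0], [626.0, 133.0], [672.0, 173.0], [593.0, 180.0], [637.0, 221.0]]
0.6 wrist [[196.0, 74.0], [258.0, 73.0], [191.0, 101.0], [264.0, 101.0], [192.0, 162.0], [263.0, 162.0]] scene [[672.0, 113.0], [718.0, 151.0], [637.0, 120.0], [683.0, 160.0], [598.0, 164.0], [643.0, 205.0]]
```

The projection shows the guard is raised about 0.45 rad, as planned. I'm pushing forward onto the toggle.

drive_tool(rows=[{"dx":0.05,"dy":0,"dz":0.05,"wx":0,"wy":0,"wz":0,"hand":0},{"dx":0.1,"dy":-0.01,"dz":0.09,"wx":0,"wy":0,"wz":0,"hand":0},{"dx":0.15,"dy":-0.01,"dz":0.115,"wx":0,"wy":0,"wz":0,"hand":0},{"dx":0.2,"dy":-0.01,"dz":0.14,"wx":0,"wy":0,"wz":0,"hand":0},{"dx":0.25,"dy":-0.01,"dz":0.165,"wx":0,"wy":0,"wz":0,"hand":0},{"dx":0.3,"dy":-0.01,"dz":0.19,"wx":0,"wy":0,"wz":0,"hand":0},{"dx":0.35,"dy":-0.01,"dz":0.215,"wx":0,"wy":0,"wz":0,"hand":0}])

```text
clock: 11.6
eef_pos: [0.4587, -0.1145, 0.0848]
tool_rot: [0.945, 0.046, 0.323, -0.017]
ft_force: [-6.2, 0.0, 1.6]
grip_width: -0.0002
grasp_force: 2.2
```

drive_tool(rows=[{"dx":0.04,"dy":0,"dz":0.02,"wx":0,"wy":0,"wz":0,"hand":0},{"dx":0.08,"dy":0,"dz":0.04,"wx":0,"wy":0,"wz":0,"hand":0},{"dx":0.12,"dy":0,"dz":0.06,"wx":0,"wy":0,"wz":0,"hand":0}])

```text
clock: 11.9
eef_pos: [0.4668, -0.114, 0.0873]
tool_rot: [0.944, 0.047, 0.325, -0.017]
ft_force: [-0.1, -0.6, -0.7]
grip_width: -0.0001
grasp_force: 0.3
```

drive_tool(rows=[{"dx":0.05,"dy":0,"dz":0.025,"wx":0,"wy":0,"wz":0,"hand":0},{"dx":0.1,"dy":0,"dz":0.05,"wx":0,"wy":0,"wz":0,"hand":0},{"dx":0.1,"dy":0,"dz":0.05,"wx":0,"wy":0,"wz":0,"hand":0}])

```text
clock: 12.2
eef_pos: [0.4728, -0.1137, 0.0887]
tool_rot: [0.944, 0.047, 0.325, -0.016]
ft_force: [0.3, -1.2, -0.6]
grip_width: -0.0002
grasp_force: 0.2
```

Run:
```python
from h import *
print(where())
a=bot.camera('wrist'); s=bot.camera('scene'); C=cal('wrist')
for th in(.6,.8,1.): print(th,(proj(C,[G(th,-.03,.022,.044),G(th,-.0525,.022,.014)])).round().tolist())
b=np.hstack([cv2.resize(a[:320],(600,300)),cv2.resize(s[220:320,290:410],(360,300),interpolation=cv2.INTER_CUBIC)])
save('w6.png',cv2.resize(b,(800,250)))
for t in('toggle_tip','toggle'):
  for c in('wrist','scene'): print(t,c,[(np.round(d['extent']).tolist(),round(d['score'],2)) for d in bot.look_for(c,t)[:2]])
```

```text
(array([-0.0078, -0.0002,  0.0291]), 'pitch', np.float64(52.0), 'yaw', np.float64(0.1), array([-0.422,  0.104, -0.911, -0.04 ,  0.312,  2.718]))
0.6 [[266.0, 216.0], [268.0, 303.0]]
0.8 [[266.0, 190.0], [265.0, 284.0]]
1.0 [[266.0, 165.0], [263.0, 258.0]]
toggle_tip wrist []
toggle_tip scene []
toggle wrist []
toggle scene []
```

View pics/w6.png

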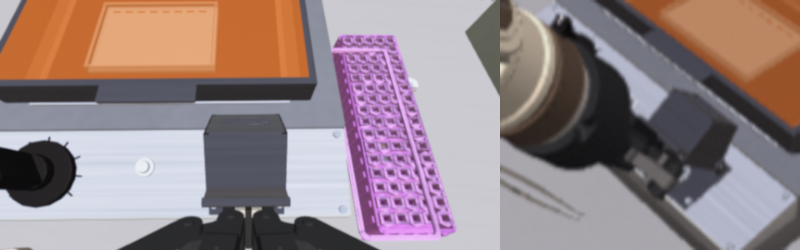

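A 6 N push built up and then fell to zero, so the toggle snapped over. The guard is up about 0.9 rad. I'm retracing the path to lower it.

Run:
```python
from h import *
p=np.radians(52)
for u in((-.03,.03),(-.042,.03),(-.047,.012),(-.047,-.004),(-.064,-.004),(-.077,.012)): print(u,delta(tcpU(*u,p),ori2(p)))
```

```text
(-0.03, 0.03) (array([-0.366,  0.003, -0.207]), array([-0.  ,  0.01, -0.02]))
(-0.042, 0.03) (array([-0.582,  0.003, -0.312]), array([-0.  ,  0.01, -0.02]))
(-0.047, 0.012) (array([-0.829,  0.003, -0.032]), array([-0.  ,  0.01, -0.02]))
(-0.047, -0.004) (array([-0.969,  0.004,  0.256]), array([-0.  ,  0.01, -0.02]))
(-0.064, -0.004) (array([-1.274,  0.004,  0.107]), array([-0.  ,  0.01, -0.02]))
(-0.077, 0.012) (array([-1.368,  0.004, -0.294]), array([-0.  ,  0.01, -0.02]))
```

drive_tool(rows=[{"dx":-0.12,"dy":0,"dz":-0.07,"wx":0,"wy":0,"wz":0,"hand":0},{"dx":-0.24,"dy":0,"dz":-0.14,"wx":0,"wy":0,"wz":0,"hand":0},{"dx":-0.37,"dy":0,"dz":-0.21,"wx":0,"wy":0,"wz":0,"hand":0},{"dx":-0.48,"dy":0,"dz":-0.26,"wx":0,"wy":0,"wz":0,"hand":0},{"dx":-0.58,"dy":0,"dz":-0.31,"wx":0,"wy":0,"wz":0,"hand":0},{"dx":-0.66,"dy":0,"dz":-0.22,"wx":0,"wy":0,"wz":0,"hand":0},{"dx":-0.74,"dy":0,"dz":-0.13,"wx":0,"wy":0,"wz":0,"hand":0},{"dx":-0.83,"dy":0,"dz":-0.03,"wx":0,"wy":0,"wz":0,"hand":0},{"dx":-0.9,"dy":0,"dz":0.11,"wx":0,"wy":0,"wz":0,"hand":0},{"dx":-0.97,"dy":0,"dz":0.26,"wx":0,"wy":0,"wz":0,"hand":0},{"dx":-0.97,"dy":0,"dz":0.26,"wx":0,"wy":0,"wz":0,"hand":0},{"dx":-1.12,"dy":0,"dz":0.18,"wx":0,"wy":0,"wz":0,"hand":0},{"dx":-1.27,"dy":0,"dz":0.11,"wx":0,"wy":0,"wz":0,"hand":0},{"dx":-1.27,"dy":0,"dz":0.11,"wx":0,"wy":0,"wz":0,"hand":0},{"dx":-1.37,"dy":0,"dz":-0.29,"wx":0,"wy":0,"wz":0,"hand":0},{"dx":-1.37,"dy":0,"dz":-0.29,"wx":0,"wy":0,"wz":0,"hand":0}])

```text
clock: 14.1
eef_pos: [0.4081, -0.1198, 0.058]
tool_rot: [0.945, 0.046, 0.325, -0.016]
ft_force: [-0.5, -0.6, 0.2]
grip_width: 0.0002
grasp_force: 0.0
```

Run:
```python
from h import *
print(where())
a=bot.camera('wrist'); s=bot.camera('scene'); C=cal('wrist')
for th in(0,.1,.2,.4): print(th,(proj(C,[G(th,.004,.022,.044),G(th,-.03,.022,.044),G(th,-.0525,.022,.014)])).round().tolist())
b=np.hstack([cv2.resize(a[:320],(600,300)),cv2.resize(s[220:320,290:410],(360,300),interpolation=cv2.INTER_CUBIC)])
save('w7.png',cv2.resize(b,(800,250)))
```

```text
(array([-0.0778,  0.0002,  0.0126]), 'pitch', np.float64(52.0), 'yaw', np.float64(0.099), array([-0.541,  0.106, -1.061, -0.155,  0.376,  2.613]))
0 [[269.0, 49.0], [267.0, 120.0], [276.0, 186.0]]
0.1 [[270.0, 41.0], [266.0, 108.0], [274.0, 182.0]]
0.2 [[270.0, 34.0], [265.0, 95.0], [272.0, 176.0]]
0.4 [[270.0, 22.0], [263.0, 67.0], [269.0, 160.0]]
```

View pics/w7.png

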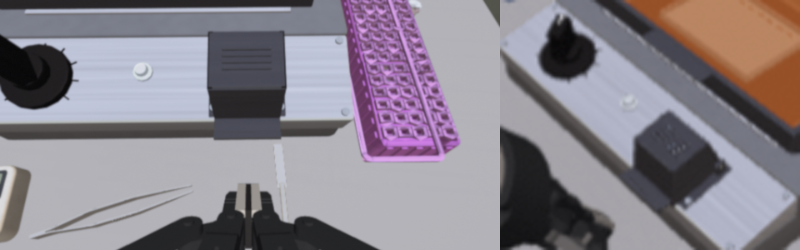

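Run:
```python
from h import *
C=cal('wrist')
print('now',proj(C,[SW(0,.078,.008),SW(-.035,.08,0),SW(.035,.08,0),G(0,.004,.022,.044),G(0,-.03,.022,.044),G(0,-.0525,.022,.014)]).round(1).tolist())
o=np.array([.4256,-.1183,.0445]);c=bot.get_calibration('wrist');T=np.eye(4);T[:3,:3]=R.from_quat([.945,.046,.324,-.017]).as_matrix();T[:3,3]=o;M=T@np.array(c['mount']);C2=(C[0],c,M[:3,3],M[:3,:3])
print('w4',proj(C2,[SW(0,.078,.008),SW(-.035,.08,0),SW(.035,.08,0),G(0,.004,.022,.044),G(0,-.03,.022,.044),G(0,-.0525,.022,.014)]).round(1).tolist())
# guard via matching against w4: crop for a sharper look at the rows
w=bot.camera('wrist');g=cv2.cvtColor(w,cv2.COLOR_RGB2GRAY)
g4=cv2.cvtColor(cv2.imread('pics/w4.png'),cv2.COLOR_BGR2GRAY)
for n,im,cols in(('now',g,(300,330)),('w4',g4,(290,340))):
    pr=im[:,cols[0]:cols[1]].mean(1);d=np.diff(pr);i=[int(k) for k in np.argsort(-abs(d))[:14] if k<235];print(n,sorted(i))
    pr=im[:,200:250].mean(1);d=np.diff(pr);print(' strip',sorted(int(k) for k in np.argsort(-abs(d))[:10] if k<215))
```

```text
now [[179.5, 97.7], [177.4, 161.9], [186.6, 51.1], [269.5, 48.6], [267.5, 119.7], [275.7, 186.4]]
w4 [[163.2, 104.4], [161.2, 176.4], [172.4, 51.8], [262.5, 49.5], [259.8, 133.0], [270.9, 206.1]]
now [10, 11, 12, 16, 17, 42, 43, 180, 181, 182, 234]
 strip [11, 12, 13, 17, 49, 50, 158, 159, 178, 179]
w4 [6, 7, 8, 12, 13, 14, 42, 43, 199, 200, 201]
 strip [7, 8, 9, 14, 49, 50, 171, 172, 190, 191]
```

```bash
python3 -c "
from workcell import bot
print(bot.job_done())"
```

```text
the job is handed in; nothing more can be done
None
```

I handed the job in at about 14 s. The shield is fully shut, the toggle was then flipped to on and the guard is shut again. The toggle can't be seen under the closed guard, so I judged it from the push: about 6 N, then a drop to zero as it snapped over.

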